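# Close the ratchet arm of a slide press

## Task

Close the slide press on the bench: with a fingertip press the thumb plate of its ratchet pawl all the way down, so that the pawl is free of the teeth and stays so, then push the black cross handle down past the teeth until the arm is fully down on the slide. Only touch and push, steadily and without slamming: never force the arm against an engaged pawl and do not lift it. Leave the pawl free at the end and everything else on the bench where it stands.

Things in the scene. Friction and masses are not known exactly. Their poses are not given: they have to be found in the camera images.
- press: slide press, fixed to the bench: white base plate 250 x 110 x 18 mm with a pale swinging arm 20 mm wide. Origin: centre of the base's underside, on the bench; x runs along the base from the handle end (-x) to the pawl end (+x), z up. The arm's hinge axis runs along the press's y through (30, 0, 75) mm. The pawl's pivot axis runs along y through (85, 0, 115) mm, between two uprights (24 mm long in x, tops at 123 mm)
- handle (a point): centre of the black round cross handle at the free end of the arm, 18 mm in diameter, 100 mm long along the press's y, 190 mm from the hinge. Raised at the start; with the arm fully down it lies at (-160, 0, 75) mm in the press frame. Push it from above; it travels on an arc about the hinge
- press_arm (a joint): angle of the arm, rad: 0 = level, fully down on the slide (a hard stop), positive = raised; starts between 0.80 and 1.05, can go to 1.15. The hinge is stiff: the arm stays where it is left, and a downward push of about 2 to 6 N at the handle moves it. With the pawl engaged it is blocked after a small movement, at 0.78 (giving up to 0.06 more under a hard push; lower teeth at 0.58, 0.38, 0.18)
- thumb_plate (a point): middle of the top face of the pawl's steel thumb plate, 30 x 30 x 5 mm, ribbed, flat at the start and 135 mm above the bench at (130, 0) mm in the press frame; free space under it. Pushing it down about 17 mm tips the pawl out of the teeth
- pawl (a joint): angle of the pawl, rad: 0 = engaged in the teeth (start), positive = thumb plate pressed down, 0.40 = fully down (hard stop). The pivot is stiff (about 2 to 4 N on the plate) and the pawl has no spring: it stays where it is left
- dropper_mid (a point): amber dropper bottle, 34 mm across, 75 mm high, loose, beside the press; point half-way up
- pot_mid (a point): specimen pot with lid, 56 mm across, 55 mm high, loose, beside the press; point half-way up
- mailer_mid (a point): flat white slide mailer 85 x 40 x 18 mm, loose, beside the press; point at its centre
- beaker_mid (a point): small glass beaker, 60 mm across, 75 mm high, loose; point half-way up
- stain_jar_mid (a point): glass staining jar 55 x 65 x 85 mm, loose; point at its centre
- slide_box_mid (a point): closed white slide box 170 x 110 x 43 mm, loose; point near its centre

How it is judged (in metres and radians):
On the way, in this order (a step that is already met when the one before it is completed fails the run):
1. the pawl is pressed free while the arm is still up (value of joint pawl above 0.28 rad and value of joint press_arm above 0.7 rad), for 0.2 s.
2. the arm is pushed fully down (value of joint press_arm below 0.05 rad and value of joint pawl above 0.2 rad), for 0.2 s.
At the end, for the whole second after the job is handed in: The arm is fully down (within 0.05 rad of level) and at rest, the pawl is still free (over 0.2 rad), and every other thing is within 30 mm of where it stood (all of step 2 and velocity of joint press_arm between -0.05 and 0.05 rad/s and distance of each of dropper_mid, pot_mid, mailer_mid, beaker_mid, stain_jar_mid, slide_box_mid from where it was at the start of the episode below 0.03 m); the robot touches nothing.
It fails at once if the arm is forced (over 30 N) against the engaged pawl (value of joint pawl below 0.09 rad and contact force between any of the fingers, the arm and press_arm above 30 N).
It fails at once if the arm is lifted (rising faster than 0.25 rad/s, or above 1.11 rad) (value of joint press_arm above 1.11 rad or (value of joint press_arm above 0.1 rad and velocity of joint press_arm above 0.25 rad/s)).
It fails at once if the arm is slammed down (faster than 2.5 rad/s) (velocity of joint press_arm below -2.5 rad/s).
It fails at once if a bystander is moved by more than 30 mm or lifted (distance of any of dropper_mid, pot_mid, mailer_mid, beaker_mid, stain_jar_mid, slide_box_mid from where it was at the start of the episode above 0.03 m).
It also fails if it takes over 43 s, if anything falls off the work surface, if the arm or the gripper's body presses on something with over 40 N, if the wrist force passes 120 N, or if a joint passes its speed limit or range.

## Robot

A 7-joint arm with a two-finger parallel gripper is mounted at the origin on the work surface. World frame = base frame: x ahead of the robot, y to its left, z up, the work surface at z = 0. Lengths are in m, angles in degrees, forces in N, time in s.
With the tool pointing down it reaches from about 0.425 to 0.8 m from the base axis. Payload 8.3 kg.
Tool frame: the origin (TCP) lies on the centre line of the jaws, within the pads' length; the fingertips stand 25 mm ahead of it and the grasp point (between the pads) lies 6 mm ahead of it (arm.tcp_to_tips is the distance from the TCP to the fingertips, in m); z points along the fingers, y is the direction in which the jaws open and shut (so a half turn about z gives the same grasp; the last joint's range is limited). The gripper opens to 85 mm and grips with 20 to 120 N. Pads are 22 mm wide; open, the fingers measure 114 mm over their backs; the gripper's body (76 mm by 85 mm) begins 54 mm behind the grasp point. The pads swing forward as they close: fully open they stand 13 mm farther back than shut.
Start: joints at [-74.135, 21.967, 0.94, 78.501, -0.361, 79.538, -2.664], TCP at [0.208, 0.589, 0.256] pointing down, gripper open.
Joint ranges: [-169.22, 169.22], [-14.56, 117.87], [-87.37, 89.26], [10.42, 133.3], [-82.24, 262.24], [0.94, 117.77], [-172.7, 172.7]. Speed limits (degrees/s): [136.94, 136.94, 172.46, 172.46, 180, 180, 180].

## Interface

Orientations are given as a 3x3 rotation matrix whose columns are the frame's x, y, z axes.
In Python, from workcell import status, eyes, arm gives the robot as it stands. The module is installed in compiled form; this text tells all that it offers.
- The arm moves only by the shell command python3 -m crank 'ROWS' [FORCE]. ROWS is JSON, one flat list of numbers, 7 for each row, row after row: the turn, a rotation vector about the tool's x, y, z in degrees, then the shift along the tool's x, y, z in mm, then the finger opening in mm, from 0 to 85.4. A call has 1 to 10 rows; each row shifts and turns the commanded pose from where the row before left it, along the tool's axes as they then stand; what a row does not reach is not made up. A row lasts 1/12 s, in which the tool goes at most 41.7 mm and 7.16 degrees, less where a joint would pass 70% of its speed; a pose out of reach is approached as far as the arm can. A call is refused whole if a number of a shift passes 41.7 or a number of a turn 7.16, either way. A call with a gripper value outside its range is refused whole. The fingers move at their own pace and stop on an object; FORCE is the grip in N (left out, the last holds). Time passes only in rows, so rows that do not move let the fingers close. It gives the time, the measured TCP pose, the force and the opening at its end, in the units of the state.
- status.state(): the state, without advancing time (a new reading comes with each control period).
- eyes.snapshot(name): name is "scene" or "top"; returns a dict with "frame" (384x512x3 uint8, red, green, blue), "camera_matrix" (3x3 intrinsics, pixels), "dist_coeffs" ([k1, k2, p1, p2, k3] as OpenCV has them; the pictures are not rectified), "extrinsics" (4x4, takes a point from camera to world coordinates). Camera axes: x right, y down, z forward; pixel columns grow to the right and rows downward; lengths in m; the calibration is good to about 2 mm. A picture is of the moment at which its call begins. There is no depth.
- arm.finish_job(): hands the job in, once; it reports no verdict.
The state is a dict: "t": time; "q": joint angles; "joint_vel": joint speeds; "effort": joint torques, N m; "eef_pos": TCP position; "tcp_rot": TCP orientation; "contact_force": force on the tool from outside, world axes, zero at the start; "ft_torque": the same for the moment, N m; "finger_gap": finger opening in m.
Only numpy, scipy, OpenCV 4.12 (cv2) and the standard library are available. Lean on these libraries where they do the work, as an engineer would, in place of code of your own. Each camera call takes 0.05 s, during which the arm holds its last target. There are 200 camera calls.

## Working session

There is one attempt and no reset: what is moved stays moved. The work goes in short steps, Python scripts to look and compute and a shell command to move; the robot and the scene stay as the last step left them, time stands still between calls to the robot, and variables do not carry over. Pictures are saved under pics/ and viewed, about 8 in all and at most 12, crops included, and the job is handed in when it is done.

```bash
mkdir -p pics; python3 - <<'E'
from workcell import status,eyes,arm
import cv2,numpy as np
s=status.state();print(s['t'],s['eef_pos'],np.round(s['tcp_rot'],3).tolist(),s['finger_gap'],arm.tcp_to_tips)
for n in('scene','top'):
    d=eyes.snapshot(n);cv2.imwrite(f'pics/{n}0.png',d['frame'][:,:,::-1]);print(n,np.round(d['camera_matrix'],1).tolist(),d['dist_coeffs'],np.round(d['extrinsics'],3).tolist())
E
```

```text
0.0 [0.20812483 0.58883887 0.25527314] [[-0.943, 0.333, -0.001], [0.333, 0.943, -0.002], [-0.0, -0.002, -1.0]] 0.08531237482154438 0.025
scene [[445.8, 0.0, 250.5], [0.0, 445.8, 183.9], [0.0, 0.0, 1.0]] [-0.13657277  0.          0.          0.          0.        ] [[0.456, 0.523, -0.72, 1.294], [0.89, -0.248, 0.383, -0.35], [0.022, -0.815, -0.579, 0.675], [0.0, 0.0, 0.0, 1.0]]
top [[487.6, 0.0, 263.7], [0.0, 487.6, 194.4], [0.0, 0.0, 1.0]] [-0.14820712  0.          0.          0.          0.        ] [[-0.005, -0.999, 0.039, 0.537], [-1.0, 0.005, -0.009, 0.007], [0.009, -0.039, -0.999, 1.367], [0.0, 0.0, 0.0, 1.0]]
```

View pics/scene0.png

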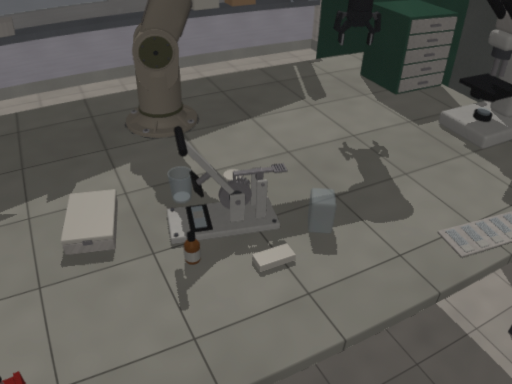

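View pics/top0.png

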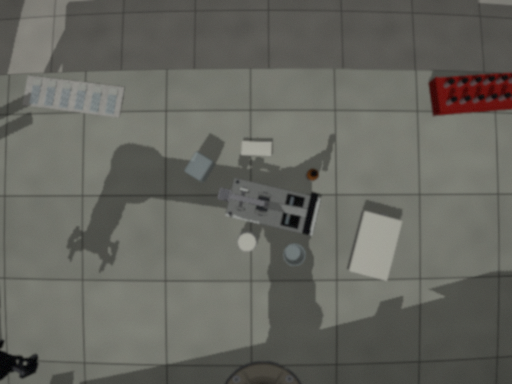

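The scene view shows the press with its handle at about (188,162) and its thumb plate at about (280,168). In the top view the plate is near (225,194) and the handle near (311,213). I'll enlarge both.

```bash
python3 - <<'E'
import cv2,numpy as np
a=cv2.imread('pics/top0.png')[130:260,180:340];b=cv2.imread('pics/scene0.png')[115:275,150:350]
A=cv2.resize(a,None,fx=5,fy=5,interpolation=2)[:, :800]
cv2.imwrite('pics/topc.png',cv2.resize(a,(738,600),interpolation=2));cv2.imwrite('pics/scc.png',cv2.resize(b,(740,592),interpolation=2))
E
```

```text
(no output)
```

View pics/topc.png

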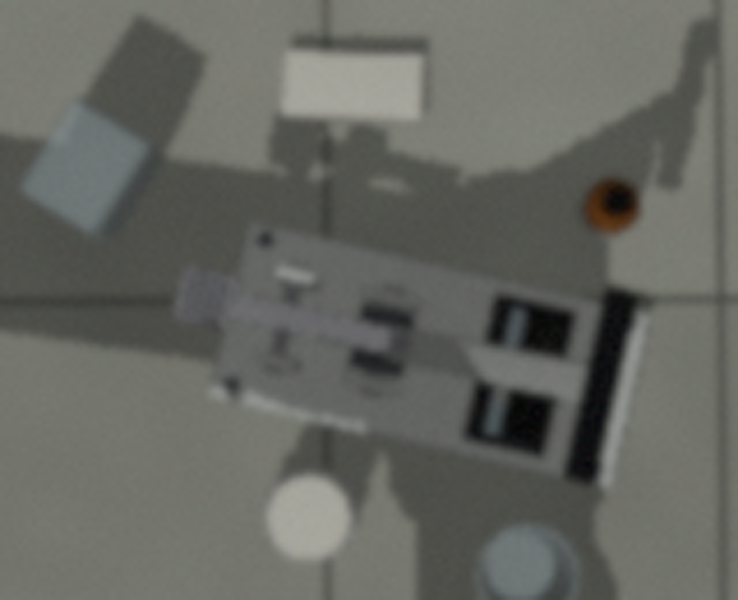

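View pics/scc.png

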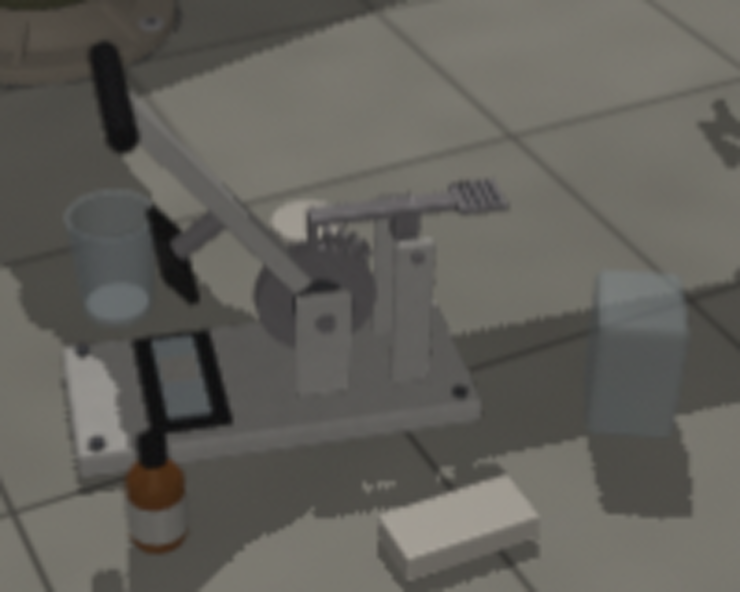

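The crops give these pixels. Top crop: plate centre (202,295), handle (605,385) with ends (625,292) and (583,480). Scene crop: plate (479,196), handle (114,97).

```bash
cat > h.py <<'E'
import cv2,numpy as np
from workcell import status,eyes
C={n:eyes.snapshot(n) for n in('scene','top')}
def ray(n,p):
    d=C[n];u=cv2.undistortPoints(np.array([[p]],float),d['camera_matrix'],d['dist_coeffs'])[0,0]
    E=d['extrinsics'];v=E[:3,:3]@[u[0],u[1],1];return E[:3,3],v/np.linalg.norm(v)
def plane(n,p,z):
    o,v=ray(n,p);return o+v*(z-o[2])/v[2]
def tri(pt,ps):
    (a,u),(b,v)=ray('top',pt),ray('scene',ps)
    t=np.linalg.lstsq(np.c_[u,-v],b-a,rcond=None)[0];P,Q=a+u*t[0],b+v*t[1]
    return (P+Q)/2,np.linalg.norm(P-Q)
T=lambda x,y:(180+(x+.5)/4.6125-.5,130+(y+.5)/4.6154-.5)
S=lambda x,y:(150+(x+.5)/3.7-.5,115+(y+.5)/3.7-.5)
E
python3 - <<'E'
from h import *
np.set_printoptions(precision=4,suppress=True)
print('plate',tri(T(202,295),S(479,196)),plane('top',T(202,295),.135))
print('handle',tri(T(605,385),S(114,97)))
h=tri(T(605,385),S(114,97))[0]
a,b=plane('top',T(625,292),h[2]),plane('top',T(583,480),h[2]);print('ends',a,b,np.linalg.norm(a-b))
p=plane('top',T(202,295),.135)
x=p-h;x[2]=0;L=np.linalg.norm(x);x/=L;y=np.array([-x[1],x[0],0])
print('L',L,'x',x,'yaw',np.degrees(np.arctan2(x[1],x[0])))
o=p-.13*x;o[2]=0;print('origin',o)
print('theta',np.arccos((L-.1)/.19),np.arcsin((h[2]-.075)/.19),'down handle',o-.16*x)
for k,q,z in(('dropper',(614,203),.075),('beaker',(527,572),.075),('pot',(309,517),.055),('jar',(90,165),.085),('mailer',(352,85),.018)):
    w=plane('top',T(*q),z);print(k,w[:2],'press frame',(w-o)@x,(w-o)@y)
c=[plane('top',T(*q),.018) for q in((248,225),(212,385))];print('corners',[((w-o)@x,(w-o)@y) for w in c])
E
```

```text
plate (array([0.5875, 0.0975, 0.1303]), np.float64(0.0009826395177221163)) [0.5875 0.0976 0.135 ]
handle (array([ 0.5377, -0.1125,  0.2243]), np.float64(0.003100504845063061))
ends [ 0.5844 -0.1246  0.2243] [ 0.4889 -0.1024  0.2243] 0.09806577354702384
L 0.21588685626388027 x [0.231 0.973 0.   ] yaw 76.64465527514216
origin [ 0.5575 -0.0289  0.    ]
theta 0.9148230340916101 0.9042382187150446 down handle [ 0.5205 -0.1846  0.    ]
dropper [ 0.642  -0.1358] press frame -0.08447845093594829 -0.1069585013886318
beaker [ 0.43   -0.0841] press frame -0.08310342960193119 0.11128771970134603
pot [0.4612 0.0415] press frame 0.046223318753078564 0.10998765381224068
jar [0.6644 0.1655] press frame 0.21385539687722369 -0.05909095339444246
mailer [0.7186 0.0156] press frame 0.08051463015622826 -0.1465162209815841
corners [(np.float64(0.12220983647456858), np.float64(-0.04990962488416445)), (np.float64(0.12129876293657778), np.float64(0.04854360810600966))]
```

Measurements agree with the sizes given: handle length 98 mm, arm angle about 0.91 both ways, and base corners at x≈0.122, y≈±0.05. Turning the tool by -6° lines its axes up with the press (x = press y, y = press x, z down). I'll go above the plate with the fingers shut.

```bash
python3 -m crank '[0,0,-6,-15,-12,0,0, 0,0,0,-30,-24,0,0, 0,0,0,-30,-24,0,0, 0,0,0,-30,-24,0,0, 0,0,0,-30,-24,0,0, 0,0,0,-30,-24,0,0, 0,0,0,-30,-24,0,0, 0,0,0,-30,-24,0,0, 0,0,0,-30,-24,0,0, 0,0,0,-30,-24,0,0]' 40
python3 -m crank '[0,0,0,-30,-24,0,0, 0,0,0,-30,-24,0,0, 0,0,0,-30,-24,0,0, 0,0,0,-30,-24,0,0, 0,0,0,-30,-24,0,0, 0,0,0,-20,-16,0,0, 0,0,0,-5,-4,0,0, 0,0,0,0,0,0,0, 0,0,0,0,0,0,0]'
cat > where.py <<'E'
import numpy as np
from workcell import status
s=status.state();o=np.array([.5575,-.0289,0]);x=np.array([.231,.973,0]);y=np.array([-.973,.231,0])
R=np.array(s['tcp_rot']);tip=np.array(s['eef_pos'])+.025*R[:,2];d=tip-o
print('t',round(s['t'],2),'tip press mm',np.round([d@x*1e3,d@y*1e3,d[2]*1e3],1),'F',np.round(s['contact_force'],1),'gap',round(s['finger_gap'],3),'R',np.round(R,3).tolist())
E
python3 where.py
```

```text
t: 1.03
eef_pos: [0.4314, 0.2983, 0.2564]
tcp_rot: [[-0.973, 0.233, 0.0], [0.233, 0.973, 0.0], [0.0, 0.0, -1.0]]
contact_force: [1.9, 0.9, -0.5]
finger_gap: -0.0001
t: 1.78
eef_pos: [0.5679, 0.1237, 0.256]
tcp_rot: [[-0.973, 0.233, -0.001], [0.233, 0.973, 0.0], [0.001, 0.0, -1.0]]
contact_force: [-0.1, 0.6, -1.0]
finger_gap: -0.0
t 1.78 tip press mm [150.9  25.2 231. ] F [-0.1  0.6 -1. ] gap -0.0 R [[-0.973, 0.233, -0.001], [0.233, 0.973, 0.0], [0.001, 0.0, -1.0]]
```

```bash
python3 -m crank '[0,0,0,-13,-9,0,0, 0,0,0,-12,-9,0,0, 0,0,0,0,0,25,0, 0,0,0,0,0,30,0, 0,0,0,0,0,20,0, 0,0,0,0,0,8,0, 0,0,0,0,0,0,0, 0,0,0,0,0,0,0]'; python3 where.py
python3 - <<'E'
from h import *
a=cv2.resize(C['top']['frame'][150:250,180:340,::-1],(640,400),interpolation=2);b=cv2.resize(C['scene']['frame'][90:240,170:370,::-1],(640,480)[:2],interpolation=2)
cv2.imwrite('pics/b.png',b)
E
```

```text
t: 2.45
eef_pos: [0.5882, 0.1012, 0.174]
tcp_rot: [[-0.973, 0.231, 0.0], [0.231, 0.973, 0.0], [-0.0, 0.0, -1.0]]
contact_force: [0.7, 0.4, 0.5]
finger_gap: 0.0001
t 2.45 tip press mm [133.7   0.2 149. ] F [0.7 0.4 0.5] gap 0.0 R [[-0.973, 0.231, 0.0], [0.231, 0.973, 0.0], [-0.0, 0.0, -1.0]]
```

View pics/b.png

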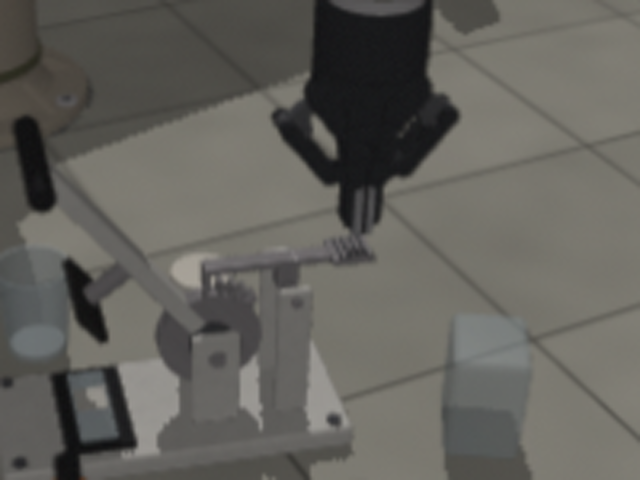

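The picture shows the shut fingertips at about (362,225), right above the plate at (350,250). I'll press down slowly.

```bash
python3 -m crank '[0,0,0,0,0,4,0, 0,0,0,0,0,4,0, 0,0,0,0,0,4,0, 0,0,0,0,0,3,0, 0,0,0,0,0,3,0, 0,0,0,0,0,3,0, 0,0,0,0,0,0,0]'; python3 where.py
```

```text
t: 3.13
eef_pos: [0.5881, 0.1, 0.1515]
tcp_rot: [[-0.973, 0.232, -0.001], [0.232, 0.973, -0.0], [0.001, -0.0, -1.0]]
contact_force: [0.2, 0.4, 0.1]
finger_gap: 0.0002
t 3.13 tip press mm [132.4   0.  126.5] F [0.2 0.4 0.1] gap 0.0 R [[-0.973, 0.232, -0.001], [0.232, 0.973, -0.0], [0.001, -0.0, -1.0]]
```

```bash
python3 -m crank '[0,0,0,0,0,2,0, 0,0,0,0,0,2,0, 0,0,0,0,0,0,0]'; python3 where.py;  python3 -m crank '[0,0,0,0,0,2,0, 0,0,0,0,0,1,0, 0,0,0,0,0,0,0]'; python3 where.py
```

```text
t: 3.38
eef_pos: [0.5881, 0.0998, 0.1477]
tcp_rot: [[-0.973, 0.233, -0.001], [0.233, 0.973, -0.0], [0.001, -0.0, -1.0]]
contact_force: [-0.2, 0.3, 0.4]
finger_gap: 0.0002
t 3.38 tip press mm [132.3  -0.  122.7] F [-0.2  0.3  0.4] gap 0.0 R [[-0.973, 0.233, -0.001], [0.233, 0.973, -0.0], [0.001, -0.0, -1.0]]
t: 3.63
eef_pos: [0.5883, 0.0997, 0.1449]
tcp_rot: [[-0.972, 0.233, -0.0], [0.233, 0.972, -0.0], [0.0, -0.0, -1.0]]
contact_force: [0.4, 2.2, 1.2]
finger_gap: 0.0003
t 3.63 tip press mm [132.2  -0.3 119.9] F [0.4 2.2 1.2] gap 0.0 R [[-0.972, 0.233, -0.0], [0.233, 0.972, -0.0], [0.0, -0.0, -1.0]]
```

```bash
for i in 1; do python3 -m crank '[0,0,0,0,0,2,0, 0,0,0,0,0,2,0]'; done; python3 where.py;  python3 -m crank '[0,0,0,0,0,2,0, 0,0,0,0,0,1,0]'; python3 where.py
python3 - <<'E'
from h import *
cv2.imwrite('pics/c.png',cv2.resize(C['scene']['frame'][130:210,220:320,::-1],(700,560),interpolation=2))
E
```

```text
t: 3.8
eef_pos: [0.5889, 0.0997, 0.1428]
tcp_rot: [[-0.972, 0.233, 0.001], [0.233, 0.972, 0.0], [-0.001, 0.001, -1.0]]
contact_force: [-8.9, 1.0, 26.3]
finger_gap: 0.0003
t 3.8 tip press mm [132.4  -0.9 117.8] F [-8.9  1.  26.3] gap 0.0 R [[-0.972, 0.233, 0.001], [0.233, 0.972, 0.0], [-0.001, 0.001, -1.0]]
t: 3.97
eef_pos: [0.5892, 0.0997, 0.1425]
tcp_rot: [[-0.972, 0.233, 0.003], [0.233, 0.972, 0.002], [-0.002, 0.002, -1.0]]
contact_force: [-15.9, -0.7, 39.3]
finger_gap: 0.0
t 3.97 tip press mm [132.5  -1.2 117.5] F [-15.9  -0.7  39.3] gap 0.0 R [[-0.972, 0.233, 0.003], [0.233, 0.972, 0.002], [-0.002, 0.002, -1.0]]
```

View pics/c.png

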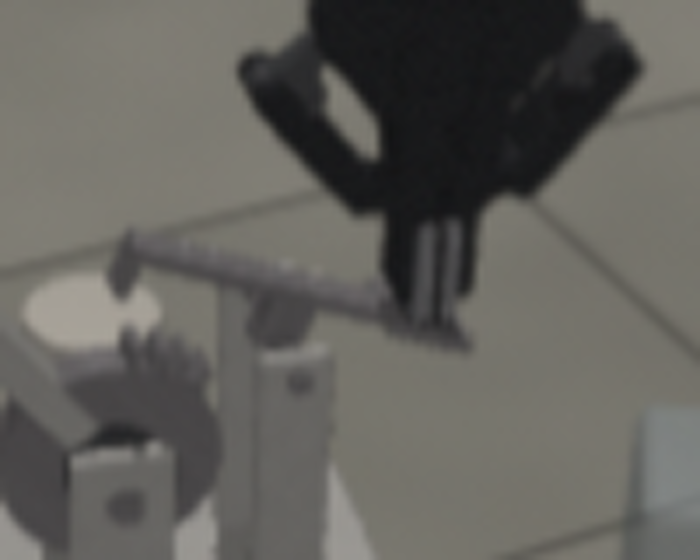

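The pawl is tipped clear of the teeth, the plate slopes down under the tip at (430,325), and the force rose to 39 N, so it is at its hard stop. I'll back off upward and go above the handle.

```bash
python3 -m crank '[0,0,0,0,0,-5,0, 0,0,0,0,0,-15,0, 0,0,0,0,0,-30,0, 0,0,0,0,0,-35,0, 0,0,0,0,0,-35,0, 0,0,0,0,0,-30,0, 0,0,0,0,0,-5,0, 0,0,0,0,0,0,0]'; python3 -m crank '[0,0,0,0,-20,0,0, 0,0,0,0,-35,0,0, 0,0,0,0,-35,0,0, 0,0,0,0,-35,0,0, 0,0,0,0,-35,0,0, 0,0,0,0,-35,0,0, 0,0,0,0,-20,0,0, 0,0,0,0,-5,0,0, 0,0,0,0,0,0,0, 0,0,0,0,0,0,0]'; python3 where.py
python3 - <<'E'
from h import *
cv2.imwrite('pics/d.png',cv2.resize(C['scene']['frame'][80:240,150:350,::-1],(750,600),interpolation=2))
E
```

```text
t: 4.73
eef_pos: [0.5896, 0.099, 0.2958]
tcp_rot: [[-0.972, 0.234, 0.005], [0.234, 0.972, 0.0], [-0.004, 0.002, -1.0]]
contact_force: [1.0, -0.2, 0.3]
finger_gap: -0.0001
t: 5.57
eef_pos: [0.5369, -0.1134, 0.292]
tcp_rot: [[-0.973, 0.233, -0.002], [0.233, 0.973, 0.0], [0.002, -0.0, -1.0]]
contact_force: [0.5, 0.7, -1.0]
finger_gap: 0.0002
t 5.57 tip press mm [-86.9   0.6 267. ] F [ 0.5  0.7 -1. ] gap 0.0 R [[-0.973, 0.233, -0.002], [0.233, 0.973, 0.0], [0.002, -0.0, -1.0]]
```

View pics/d.png

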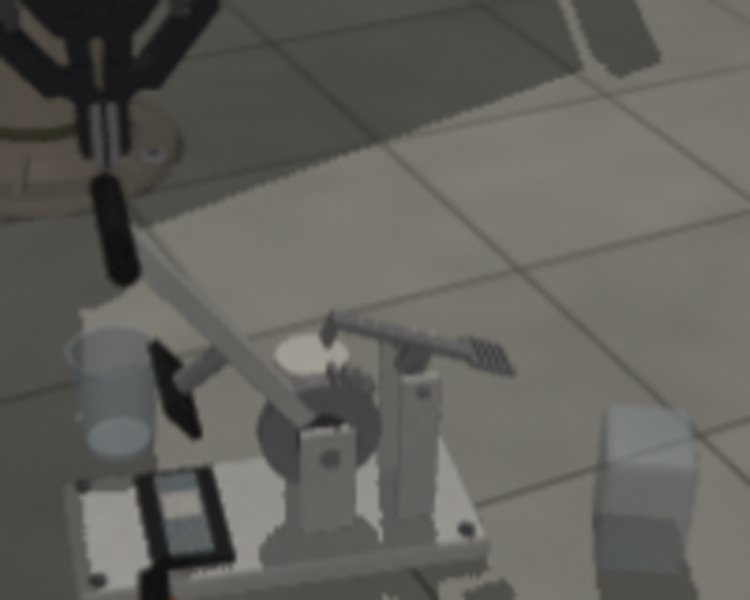

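The pawl stays down, with the plate sloped at (490,355). The handle at (115,225) is still up, and the tip is over it. I'll lower onto it and follow the arc.

```bash
python3 -m crank '[0,0,0,0,0,10,0, 0,0,0,0,0,15,0, 0,0,0,0,0,5,0, 0,0,0,0,0,3,0, 0,0,0,-0.5,-2,3,0, 0,0,0,0,-4,3,0, 0,0,0,0,-4,4,0, 0,0,0,0,-4,4,0]'; python3 where.py; python3 -m crank '[0,0,0,0,-5,5,0, 0,0,0,0,-5,6,0, 0,0,0,0,-6,7,0, 0,0,0,0,-6,7,0, 0,0,0,0,-6,8,0]'; python3 where.py
```

```text
t: 6.33
eef_pos: [0.5339, -0.1296, 0.2472]
tcp_rot: [[-0.972, 0.234, -0.0], [0.234, 0.972, -0.002], [-0.0, -0.002, -1.0]]
contact_force: [-6.0, -5.9, 11.3]
finger_gap: -0.0003
t 6.33 tip press mm [-103.5   -0.3  222.2] F [-6.  -5.9 11.3] gap -0.0 R [[-0.972, 0.234, -0.0], [0.234, 0.972, -0.002], [-0.0, -0.002, -1.0]]
t: 6.75
eef_pos: [0.5282, -0.1569, 0.2141]
tcp_rot: [[-0.972, 0.234, 0.002], [0.234, 0.972, -0.002], [-0.002, -0.002, -1.0]]
contact_force: [-0.3, -4.6, 5.8]
finger_gap: 0.0002
t 6.75 tip press mm [-131.4   -1.1  189.1] F [-0.3 -4.6  5.8] gap 0.0 R [[-0.972, 0.234, 0.002], [0.234, 0.972, -0.002], [-0.002, -0.002, -1.0]]
```

```bash
python3 -m crank '[0,0,0,0,-4,8,0, 0,0,0,0,-4,8,0, 0,0,0,0,-4,9,0, 0,0,0,0,-4,9,0, 0,0,0,0,-3,9,0, 0,0,0,0,-3,9,0, 0,0,0,0,-2,9,0, 0,0,0,0,-2,9,0]'; python3 where.py
```

```text
t: 7.42
eef_pos: [0.5216, -0.1803, 0.1421]
tcp_rot: [[-0.973, 0.233, -0.001], [0.233, 0.973, 0.0], [0.001, 0.0, -1.0]]
contact_force: [-0.3, -1.0, 3.6]
finger_gap: -0.0001
t 7.42 tip press mm [-155.6   -0.   117.1] F [-0.3 -1.   3.6] gap -0.0 R [[-0.973, 0.233, -0.001], [0.233, 0.973, 0.0], [0.001, 0.0, -1.0]]
```

```bash
python3 -m crank '[0,0,0,0,-1,8,0, 0,0,0,0,-1,8,0, 0,0,0,0,-1,6,0, 0,0,0,0,0,4,0]'; python3 where.py; python3 -m crank '[0,0,0,0,0,2,0, 0,0,0,0,0,2,0, 0,0,0,0,0,0,0]'; python3 where.py
```

```text
t: 7.75
eef_pos: [0.5208, -0.183, 0.1162]
tcp_rot: [[-0.973, 0.233, -0.001], [0.233, 0.973, 0.0], [0.001, 0.0, -1.0]]
contact_force: [-0.2, -0.6, 1.8]
finger_gap: 0.0
t 7.75 tip press mm [-1.585e+02  1.000e-01  9.120e+01] F [-0.2 -0.6  1.8] gap 0.0 R [[-0.973, 0.233, -0.001], [0.233, 0.973, 0.0], [0.001, 0.0, -1.0]]
t: 8.0
eef_pos: [0.521, -0.1829, 0.1129]
tcp_rot: [[-0.973, 0.233, -0.001], [0.233, 0.973, 0.0], [0.001, 0.0, -1.0]]
contact_force: [-0.6, -0.0, 0.3]
finger_gap: -0.0002
t 8.0 tip press mm [-158.3   -0.    87.9] F [-0.6 -0.   0.3] gap -0.0 R [[-0.973, 0.233, -0.001], [0.233, 0.973, 0.0], [0.001, 0.0, -1.0]]
```

```bash
python3 -m crank '[0,0,0,0,0,2,0, 0,0,0,0,0,2,0]'; python3 where.py; python3 -m crank '[0,0,0,0,0,2,0, 0,0,0,0,0,1,0]'; python3 where.py
```

```text
t: 8.17
eef_pos: [0.5213, -0.1832, 0.1095]
tcp_rot: [[-0.973, 0.233, 0.001], [0.233, 0.973, 0.0], [-0.0, 0.0, -1.0]]
contact_force: [-0.3, -0.0, 0.9]
finger_gap: 0.0
t 8.17 tip press mm [-158.5   -0.5   84.5] F [-0.3 -0.   0.9] gap 0.0 R [[-0.973, 0.233, 0.001], [0.233, 0.973, 0.0], [-0.0, 0.0, -1.0]]
t: 8.33
eef_pos: [0.5215, -0.1835, 0.1085]
tcp_rot: [[-0.972, 0.233, 0.001], [0.233, 0.972, 0.001], [-0.001, 0.001, -1.0]]
contact_force: [-11.4, 4.0, 31.0]
finger_gap: -0.0002
t 8.33 tip press mm [-158.7   -0.8   83.5] F [-11.4   4.   31. ] gap -0.0 R [[-0.972, 0.233, 0.001], [0.233, 0.972, 0.001], [-0.001, 0.001, -1.0]]
```

The arm met its hard stop at 83.5 mm (84 expected), with the force up to 31 N. I'll hold briefly, then back off upward and check.

```bash
python3 -m crank '[0,0,0,0,0,-1,0, 0,0,0,0,0,0,0, 0,0,0,0,0,0,0, 0,0,0,0,0,-4,0, 0,0,0,0,0,-15,0, 0,0,0,0,0,-30,0, 0,0,0,0,0,-30,0, 0,0,0,0,0,-30,0, 0,0,0,0,0,-30,0, 0,0,0,0,0,0,0]'; python3 where.py
python3 - <<'E'
from h import *
a=C['top']['frame'][120:290,170:410,::-1];b=C['scene']['frame'][110:280,50:350,::-1]
cv2.imwrite('pics/e.png',np.vstack([cv2.resize(cv2.cvtColor(b,4),(529,300),interpolation=2)[:,:,::-1],cv2.resize(cv2.cvtColor(a,4),(529,300))[:,:,::-1]]))
o=[cv2.imread(f'pics/{n}0.png') for n in('scene','top')]
E
```

```text
t: 9.17
eef_pos: [0.5235, -0.1844, 0.2526]
tcp_rot: [[-0.972, 0.233, 0.009], [0.233, 0.972, -0.002], [-0.01, 0.0, -1.0]]
contact_force: [0.3, -1.1, -0.1]
finger_gap: -0.0004
t 9.17 tip press mm [-159.1   -3.1  227.6] F [ 0.3 -1.1 -0.1] gap -0.0 R [[-0.972, 0.233, 0.009], [0.233, 0.972, -0.002], [-0.01, 0.0, -1.0]]
```

View pics/e.png

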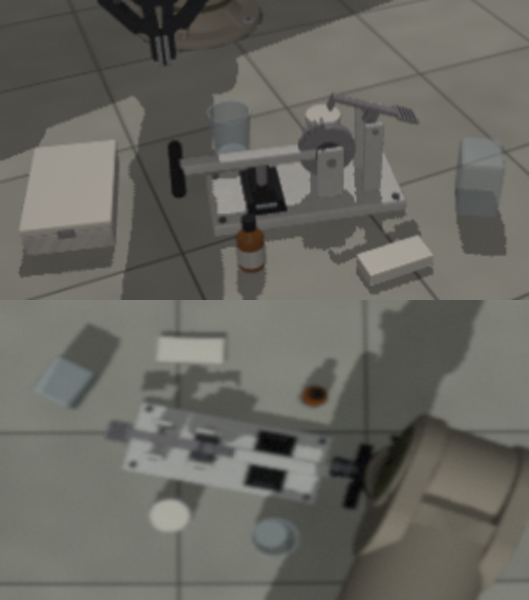

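The arm is level with the handle at (177,170), the pawl is still tipped at (400,112), and the loose things stand where they were. The gripper is well clear, so I'll hand in.

```bash
python3 -m crank '[0,0,0,0,0,0,0, 0,0,0,0,0,0,0]'; python3 -c "
from workcell import arm
print(arm.finish_job())"
```

```text
t: 9.43
eef_pos: [0.5205, -0.1829, 0.2448]
tcp_rot: [[-0.973, 0.233, -0.002], [0.233, 0.973, 0.001], [0.003, -0.0, -1.0]]
contact_force: [-0.5, 0.2, 0.5]
finger_gap: -0.0002
the job is handed in; nothing more can be done
None
```

The slide press is closed and the job is handed in at about 9.4 s. With the fingers shut, I pressed the thumb plate down to its hard stop, where the force reached about 39 N. I then pushed the handle down along its arc until the arm met its stop, with about 31 N at the end and no more than about 13 N in the readings between moves on the way.

**Last checks:**
- **Arm:** the tip was at 83.5 mm at the stop, against 84 mm expected for a level arm, and the last picture shows it level.
- **Pawl:** it is still tipped free of the teeth in the last picture.
- **Other things on the bench:** the loose items look unmoved. I judged this by eye and did not measure them again.
- **Gripper:** it is about 14 cm above the handle and touches nothing; the force reading is near zero.

No check failed or disagreed. `finish_job` gives no verdict, and I could not read the two joint angles directly.

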